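Load the heel jig and index it to its notch

TASK

Thread the bored wooden heel onto the upright post of the jig's sliding carriage, right down flat on the carriage, and let go of it. Then take the carriage by its black handle and slide it along the rail towards the index block until you feel the spring ball click into its notch; do not run through and out the far side of the notch. Finish while still gripping the handle, holding the carriage still in the notch; leave the other things on the bench alone.

Things in the scene. Friction and masses are not known exactly. Their poses are not given: they have to be found in the camera images.
- heel: bored shoe heel: loose brown wooden D-shaped block 22 mm tall, 53 x 50 mm, about 50 g, flat on the bench, any yaw, upright through-bore 16 mm in diameter. Origin: bore axis, underside; z up. Straight edge 28 mm to its -x, round back 25 mm to its +x; flat parallel flanks 25 mm to +y and -y of the bore, from x = -28 to +6 mm: grip across these, 50 mm.
- solid_heel: bystander: a loose wooden heel block of the same outline and size (origin and axes alike) but without any bore. Leave alone.
- jig: fixed jig: grey base plate 200 x 310 mm, 12 mm thick, with a steel rail along its y. Origin: underside of the plate, under the middle of the rail; x across the rail (the plate reaches from x = -90 to +110 mm), y along the rail, z up.
- carriage (a joint): how far (m) the carriage stands along the rail, 0 to 0.20, growing to the jig's +y; starts at 0 to 0.03. The carriage is an aluminium plate 145 mm across the rail, 80 mm along it, flat top 54 mm above the bench; it carries the handle and post and stays where it is left (1.5 N friction).
- post_foot (a point): point on the carriage's flat top (54 mm above the bench) on the axis of its upright steel post: 12 mm in diameter, 42 mm tall, the last 6 mm tapered to 6 mm. Moves with the carriage; axes parallel to the jig's.
- handle (a point): black handle fixed on the carriage: upright fin 30 mm across the rail (its x), 14 mm along the rail (its y), 45 mm tall. Origin: centre of its foot, on the carriage's flat top, 80 mm from the post towards the jig's -x. Its +y is the way to slide. Grip it across its 14 mm.
- index_block: fixed dark steel block, 40 x 60 mm (60 along the rail), 45 mm tall, on the base plate beside the carriage's path, at a different place along the rail each time. Origin: centre of its underside, 12 mm above the bench, 87 mm to +x of the rail; axes as the jig's. The notch is where the handle comes abreast of the hidden ball, 0 to 15 mm either way of the block's middle: to be felt.
- last: bystander: a wooden shoe last, about 240 mm long. Leave alone.
- glue: bystander: a glue jar, 70 mm across, 75 mm tall. Leave alone.
- block_top (a point): middle of the index block's top. In the block a spring ball bears on the passing carriage, which slides freely until 14 mm before the notch; there the ball resists with about 6 N beyond friction, fading to nothing 7 mm before the notch, then draws the carriage on (up to 6 N), and at the notch the pull turns within 0.5 mm into like resistance. 7 mm further it is out of the notch.
There are look-alikes about, which are no part of the job. What is shaped like the heel but purple is not meant.

How it is judged:
By the outcome, as a careful person would: the job done as asked, in the order asked, and still so for the second after the job is handed in, while the arm keeps its last pose, push and grip.
It also fails if it takes over 72 s, if anything falls off the work surface, if the arm or the gripper's body presses on something with over 40 N, if the wrist force passes 120 N, or if a joint passes its speed limit or range.

ROBOT

A 6-joint arm with a two-finger parallel gripper is mounted at the origin on the work surface. World frame = base frame: x ahead of the robot, y to its left, z up, the work surface at z = 0. Lengths are in mm, angles in degrees, forces in N, time in s.
With the tool pointing down it reaches from about 350 to 875 mm from the base axis. Payload 15.5 kg.
Tool frame: the origin (TCP) lies midway between the tips of the shut fingers; the grasp point (between the pads) lies 19 mm behind it (bot.grasp_offset is the distance from the TCP to the grasp point, in mm); z points along the fingers, y is the line along which they close (so a half turn about z gives the same grasp; the last joint's range is limited). The gripper opens to 85 mm and grips with 20 to 120 N. Pads are 22 mm wide; open, the fingers measure 114 mm over their backs; the gripper's body (76 mm by 85 mm) begins 54 mm behind the grasp point. The pads swing forward as they close: fully open they stand 13 mm farther back than shut.
Start: joints at [-70.273, 28.281, 77.091, -0, 74.628, -5.472], TCP at [266.1, -565.524, 231.277] pointing down, gripper open.
Joint ranges: [-166.48, 166.48], [-47.26, 123.95], [12.59, 153.08], [-70.14, 250.14], [6.76, 159.57], [-176.63, 176.63]. Speed limits (degrees/s): [108.29, 108.29, 147.25, 172.46, 172.46, 172.46].

INTERFACE

Orientations are given as a 3x3 rotation matrix whose columns are the frame's x, y, z axes.
In Python, from workcell import bot gives the robot as it stands.
- The arm moves only by the tool drive_tool, never from a script. Its argument "deltas" is a list of rows, each a list of 5 numbers: the shift along the world's x, y, z in a scale on which 1.0 is 1000 mm, then the turn about the world's z in shares of 90 degrees (1.0 is 90 degrees), then the opening, from 0 (shut) to 1 (fully open). A call has 1 to 5 rows; each row is the pose to reach, as a shift and turn from the pose commanded when the call began; what a row does not reach only later rows make up. A row lasts 1/12 s, in which the tool goes at most 41.7 mm and 7.16 degrees, less where a joint would pass 70% of its speed; a pose out of reach is approached as far as the arm can. No shift or turn number may pass 1 either way. A call with a gripper value outside its range is refused whole. The fingers move at their own pace and stop on an object; "grip_force" is the grip in N (left out, the last holds). Time passes only in rows, so rows that repeat a pose let the fingers close. It gives the time, the measured TCP pose, the force, the opening and the grip force at its end, in the units of the state.
- bot.observe(): the state, without advancing time (a new reading comes with each control period).
- bot.camera(name): name is "scene" or "top"; returns a dict with "img" (400x640x3 uint8, red, green, blue), "fx", "fy", "cx", "cy" (pixels), "cam_to_world" (4x4, takes a point from camera to world coordinates). Camera axes: x right, y down, z forward; pixel columns grow to the right and rows downward; lengths in mm; the calibration is good to about 2 mm. A picture is of the moment at which its call begins. There is no depth.
- bot.finish_job(): hands the job in; it is judged then, once.
The state is a dict: "time": time; "q": joint angles; "joint_velocities": joint speeds; "joint_efforts": joint torques, N m; "tool_pos": TCP position; "tool_rot": TCP orientation; "force": force on the tool from outside, world axes, zero at the start; "ft_torque": the same for the moment, N m; "width": finger opening in mm; "finger_force": force on a finger pad.
Only numpy, scipy, OpenCV 4.12 (cv2) and the standard library are available. Lean on these libraries where they do the work, as an engineer would, in place of code of your own. Each camera call takes 0.05 s, during which the arm holds its last target. There are 200 camera calls.

## Working session

There is one attempt and no reset: what is moved stays moved. The work goes in short steps, Python scripts to look and compute and a tool call to move; the robot and the scene stay as the last step left them, time stands still between calls to the robot, and variables do not carry over. Pictures are saved under pics/ and viewed, at most 10 in all, crops included, and the job is handed in when it is done.

Besides the shell and the picture viewer there is one more tool, called after "Call:" in YAML: its name, and indented under it one key for each argument. drive_tool: Moves the arm, as the interface text tells. Its arguments: {"type":"object","properties":{"deltas":{"type":"array","items":{"type":"array","items":{"type":"number"}}},"grip_force":{"type":"number"}},"required":["deltas"]}

```bash
mkdir -p pics; cat > h.py <<'E'
import numpy as np,cv2
from workcell import bot
def ray(c,u,v):
    T=np.array(c["cam_to_world"]);d=T[:3,:3]@np.array([(u-c["cx"])/c["fx"],(v-c["cy"])/c["fy"],1]);return T[:3,3],d
def onz(c,u,v,z):
    o,d=ray(c,u,v);return o+d*(z-o[2])/d[2]
def proj(c,p):
    T=np.array(c["cam_to_world"]);q=T[:3,:3].T@(np.array(p)-T[:3,3]);return q[0]/q[2]*c["fx"]+c["cx"],q[1]/q[2]*c["fy"]+c["cy"]
def tri(c1,p1,c2,p2):
    o1,d1=ray(c1,*p1);o2,d2=ray(c2,*p2)
    s=np.linalg.lstsq(np.c_[d1,-d2],o2-o1,rcond=None)[0];a=o1+d1*s[0];b=o2+d2*s[1];return (a+b)/2,np.linalg.norm(a-b)
E
python3 - <<'E'
from h import *
import pickle
cs={n:bot.camera(n) for n in("top","scene")}
pickle.dump(cs,open("c0.pkl","wb"))
for n,c in cs.items():
    cv2.imwrite(f"pics/{n}0.png",c["img"][:,:,::-1]); print(n,c["fx"],c["cx"],c["cy"],np.round(c["cam_to_world"],3).tolist())
print(bot.observe())
E
```

```text
top 509.7708536443903 318.5236570970771 199.7107211001556 [[0.024, -0.998, 0.052, 507.456], [-1.0, -0.024, 0.002, -1.678], [-0.001, -0.052, -0.999, 1616.343], [0.0, 0.0, 0.0, 1.0]]
scene 440.56676401830595 316.7959474029805 199.5989020125101 [[-0.498, 0.748, -0.438, 1191.583], [0.867, 0.43, -0.252, 372.803], [-0.0, -0.505, -0.863, 1279.718], [0.0, 0.0, 0.0, 1.0]]
{'time': 0.1, 'q': array([-7.02747459e+01,  2.83112615e+01,  7.71246317e+01,  3.09147794e-03,
        7.46269058e+01, -5.47104615e+00]), 'joint_velocities': array([-0.04803382, -0.1743573 , -0.07710617,  0.03819154, -0.10062184,
       -0.01485366]), 'joint_efforts': array([ 1.27023137e-03, -8.83585024e+01, -3.84563041e+01, -2.93467592e-04,
        5.09461810e-03,  1.74924555e-06]), 'tool_pos': array([ 265.99168349, -565.21654174,  230.7543387 ]), 'tool_rot': array([[ 9.04860671e-01,  4.25707720e-01, -3.20954282e-04],
       [ 4.25707813e-01, -9.04860076e-01,  1.04929332e-03],
       [ 1.56273550e-04, -1.08609700e-03, -9.99999398e-01]]), 'force': array([-0.63085628,  0.17376797,  0.39089139]), 'ft_torque': array([-0.00089218,  0.02960572, -0.00867743]), 'finger_force': 0.0, 'width': 85.385880205748}
```

View pics/top0.png

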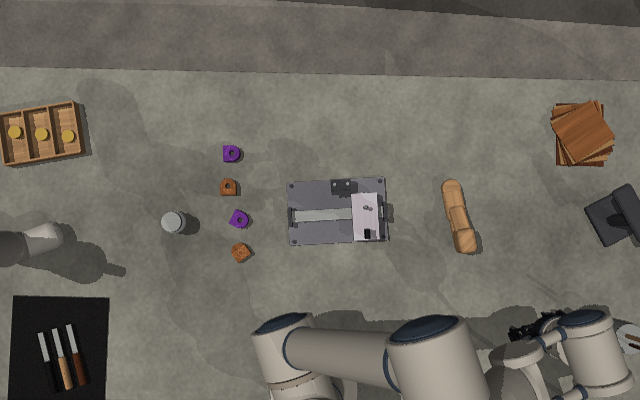

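View pics/scene0.png

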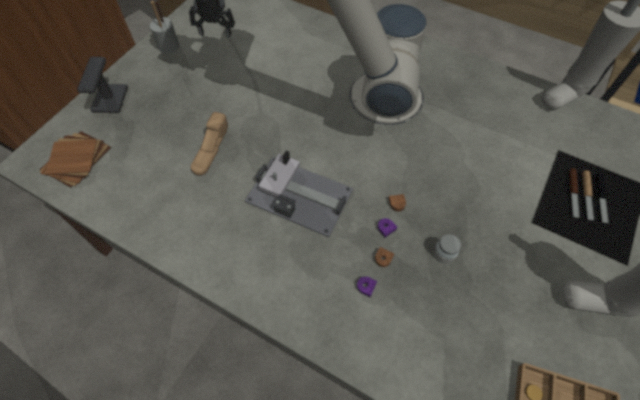

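The top view shows two brown D-blocks, at (229,187) and (241,252), and two purple look-alikes at (231,153) and (239,218), which are ruled out by colour. The jig is at (338,212), with the handle at (367,234), the post near (367,208) and the index block at (343,186). The last is at (458,215) and the glue jar at (173,222). I'll take a crop to see which brown block has the bore.

```bash
python3 - <<'E'
from h import *
import pickle
cs=pickle.load(open("c0.pkl","rb"))
t=cs["top"]["img"];s=cs["scene"]["img"]
def cr(i,u,v,w,h,k): return cv2.resize(i[v:v+h,u:u+w,::-1],(w*k,h*k),interpolation=cv2.INTER_CUBIC)
a=np.vstack([cr(t,214,172,30,30,8),cr(t,226,238,30,30,8)])
b=cr(t,330,170,60,80,6)
cv2.imwrite("pics/crop.png",np.hstack([a,b]))if 0 else None
H=480
cv2.imwrite("pics/crop.png",np.hstack([a,b[:480]]))
for n,c in cs.items():
    hsv=cv2.cvtColor(c["img"],cv2.COLOR_RGB2HSV)
    m=cv2.inRange(hsv,(4,90,50),(18,255,255))
    for k in cv2.findContours(m,cv2.RETR_EXTERNAL,cv2.CHAIN_APPROX_NONE)[0]:
        A=cv2.contourArea(k)
        if 80<A<600:
            M=cv2.moments(k);u,v=M["m10"]/M["m00"],M["m01"]/M["m00"]
            P=np.array([onz(c,*p[0],22)[:2] for p in k],np.float32)
            print(n,A,round(u,1),round(v,1),onz(c,u,v,22).round(1),cv2.minAreaRect(P))
E
```

```text
top 223.5 65.0 372.8 [ 38.  769.5  22. ] ((37.8350944519043, 769.4873657226562), (101.12448120117188, 23.76214027404785), 16.98537826538086)
top 132.0 78.1 368.9 [ 50.8 729.8  22. ] ((50.28701400756836, 729.0733032226562), (97.75993347167969, 16.35114860534668), 16.914670944213867)
top 234.5 239.7 251.7 [422.1 243.5  22. ] ((423.6269226074219, 244.56552124023438), (52.422752380371094, 51.357383728027344), 38.262306213378906)
top 221.0 227.4 187.0 [623.4 288.5  22. ] ((624.9351806640625, 288.1784973144531), (53.49403762817383, 47.070701599121094), 1.8512965440750122)
scene 213.5 383.2 256.9 [629.  284.7  22. ] ((630.567138671875, 284.0798645019531), (54.94484329223633, 48.530784606933594), 3.2191267013549805)
scene 180.0 397.2 201.9 [429.4 240.3  22. ] ((431.031982421875, 242.26231384277344), (57.024845123291016, 50.92381286621094), 39.18695068359375)
scene 161.5 587.1 182.7 [ 40.7 765.9  22. ] ((38.0419807434082, 765.3876342773438), (102.33338165283203, 27.914419174194336), 16.14304542541504)
scene 81.0 574.2 180.7 [ 54.7 725.9  22. ] ((52.788692474365234, 725.4884033203125), (95.72512817382812, 16.880977630615234), 18.13387107849121)
scene 540.0 212.2 138.6 [ 520.9 -447.3   22. ] ((538.086669921875, -440.38372802734375), (268.3048400878906, 71.75215148925781), 20.577728271484375)
scene 154.5 167.7 5.4 [   15.4 -1069.9    22. ] ((12.056751251220703, -1082.181640625), (119.00337219238281, 98.01721954345703), 1.5628488063812256)
```

View pics/crop.png

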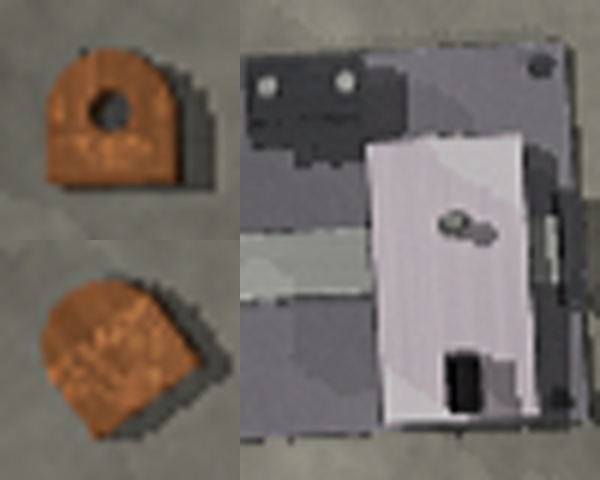

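The crop settles it. The block at (229,187) has the bore, with its dark hole at about (227,185), so it is the heel. The one at (241,252) has no hole, so it is solid_heel. Next I'll measure the bore, post, handle, carriage yaw and index block.

```bash
python3 - <<'E'
from h import *
import pickle
cs=pickle.load(open("c0.pkl","rb"))
K=8
def up(c,u,v,w,h): return cv2.resize(c["img"][v:v+h,u:u+w],(w*K,h*K),interpolation=cv2.INTER_CUBIC)
def back(p,u,v): return (p[0]+.5)/K-.5+u,(p[1]+.5)/K-.5+v
def blobs(m,amin):
    return [k for k in cv2.findContours(m,cv2.RETR_LIST,cv2.CHAIN_APPROX_NONE)[0] if cv2.contourArea(k)>amin*K*K]
def cen(k): M=cv2.moments(k);return M["m10"]/M["m00"],M["m01"]/M["m00"]
R={"top":(214,172,30,30),"scene":(370,242,28,30)}
J={"top":(330,170,60,80),"scene":(245,145,75,85)}
for n,c in cs.items():
    r=R[n];im=up(c,*r);hs=cv2.cvtColor(im,cv2.COLOR_RGB2HSV)
    m=cv2.inRange(hs,(3,100,60),(20,255,255))
    for k in blobs(m,8):
        P=np.array([onz(c,*back(p[0],*r[:2]),22)[:2] for p in k],np.float32)
        print(n,"heel",onz(c,*back(cen(k),*r[:2]),22).round(1),[np.round(x,1) for x in cv2.minAreaRect(P)])
    r=J[n];im=up(c,*r);g=cv2.cvtColor(im,cv2.COLOR_RGB2GRAY)
    mk=cv2.inRange(g,150,255)
    for k in blobs(mk,150):
        P=np.array([onz(c,*back(p[0],*r[:2]),54)[:2] for p in k],np.float32)
        print(n,"carr",[np.round(x,1) for x in cv2.minAreaRect(P)])
    for k in blobs(cv2.inRange(g,0,45),6):
        x,y,w,h=cv2.boundingRect(k);print(n,"dark",back(cen(k),*r[:2]),back((x,y),*r[:2]),w/K,h/K, "z99",onz(c,*back(cen(k),*r[:2]),99).round(1))
c=cs["scene"];r=(250,145,66,75);i=c["img"][r[1]:r[1]+r[3],r[0]:r[0]+r[2],::-1]
cv2.imwrite("pics/sc.png",cv2.resize(i,None,fx=8,fy=8,interpolation=cv2.INTER_CUBIC))
E
```

```text
top heel [628.2 288.9  22. ] [array([628.3, 289. ]), array([15.9, 15.2]), np.float64(73.4)]
top heel [623.3 288.2  22. ] [array([625.5, 288.4]), array([54.3, 51. ]), np.float64(1.8)]
top carr [array([ 542.5, -141.4]), array([146. ,  79.4]), np.float64(4.5)]
top dark (382.8044860627178, 236.04319105691056) (380.9375, 233.9375) 4.0 4.0 z99 [ 482.7 -191.8   99. ]
top dark (366.88585651597947, 233.51807349450792) (364.0625, 228.9375) 5.875 9.375 z99 [ 489.1 -144.4   99. ]
top dark (382.69808248914615, 206.75780873130728) (381.1875, 201.6875) 2.625 11.75 z99 [ 569.7 -190.    99. ]
scene heel [632.4 284.5  22. ] [array([632.5, 284.4]), array([12.7, 13.4]), np.float64(19.6)]
scene heel [629.2 284.8  22. ] [array([631. , 284.2]), array([55.3, 48. ]), np.float64(1.5)]
scene dark (282.2199136195907, 211.71217013306494) (273.9375, 206.6875) 16.25 9.5 z99 [682.6 -41.9  99. ]
scene dark (285.48128001447276, 157.3177463653707) (282.8125, 151.8125) 5.5 10.875 z99 [ 504.4 -141.2   99. ]
```

View pics/sc.png

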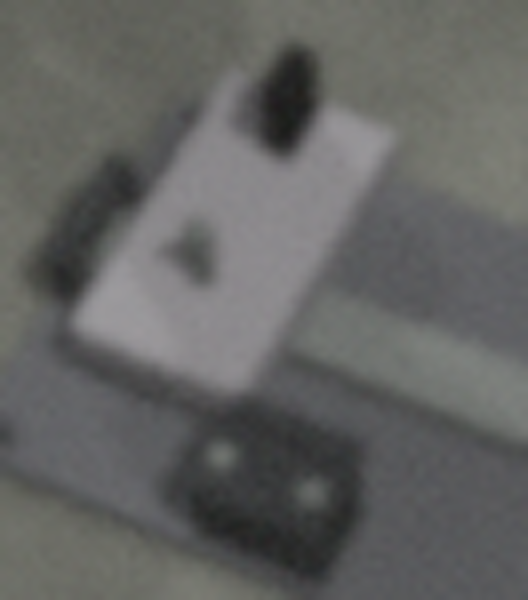

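The rows are not in the units I measure in: turns go in shares of 90 degrees. I convert before sending: -23.5 degrees / 90 = -0.2611.

Call:
drive_tool:
  deltas:
    - [0.362,0.853,-0.08,-0.2611,1]
    - [0.362,0.853,-0.08,-0.2611,1]
    - [0.362,0.853,-0.08,-0.2611,1]
    - [0.362,0.853,-0.08,-0.2611,1]
    - [0.362,0.853,-0.08,-0.2611,1]
  grip_force: 60

```text
time: 0.52
tool_pos: [346.7, -374.2, 213.1]
tool_rot: [[1.0, 0.026, -0.0], [0.026, -1.0, 0.0], [-0.0, -0.0, -1.0]]
force: [0.7, -0.1, -0.2]
width: 85.6
finger_force: 0.0
```

Call:
drive_tool:
  deltas:
    - [0.28,0.66,-0.06,0,1]
    - [0.28,0.66,-0.06,0,1]
    - [0.28,0.66,-0.06,0,1]
    - [0.28,0.66,-0.06,0,1]
    - [0.28,0.66,-0.06,0,1]

```text
time: 0.93
tool_pos: [427.8, -183.1, 195.9]
tool_rot: [[1.0, 0.029, -0.0], [0.029, -1.0, 0.0], [-0.0, -0.0, -1.0]]
force: [0.9, -0.8, 0.6]
width: 85.4
finger_force: 0.0
```

Call:
drive_tool:
  deltas:
    - [0.2,0.47,-0.04,0,1]
    - [0.2,0.47,-0.04,0,1]
    - [0.2,0.47,-0.04,0,1]
    - [0.2,0.47,-0.04,0,1]
    - [0.2,0.47,-0.04,0,1]

```text
time: 1.35
tool_pos: [509.2, 8.3, 179.6]
tool_rot: [[1.0, 0.03, -0.0], [0.03, -1.0, -0.0], [-0.0, 0.0, -1.0]]
force: [1.0, -1.0, 0.0]
width: 85.3
finger_force: 0.0
```

Call:
drive_tool:
  deltas:
    - [0.1,0.235,-0.02,0,1]
    - [0.1,0.235,-0.02,0,1]
    - [0.1,0.235,-0.02,0,1]
    - [0.1,0.235,-0.02,0,1]
    - [0.1,0.235,-0.02,0,1]

```text
time: 1.77
tool_pos: [590.5, 199.4, 163.2]
tool_rot: [[1.0, 0.03, -0.001], [0.03, -1.0, -0.0], [-0.001, 0.0, -1.0]]
force: [1.3, -1.6, 0.1]
width: 85.3
finger_force: 0.0
```

Call:
drive_tool:
  deltas:
    - [0.028,0.087,-0.04,0,1]
    - [0.028,0.087,-0.08,0,1]
    - [0.028,0.087,-0.1,0,1]
    - [0.028,0.087,-0.1,0,1]
    - [0.028,0.087,-0.1,0,1]

```text
time: 2.18
tool_pos: [616.1, 284.7, 59.5]
tool_rot: [[0.999, 0.031, -0.006], [0.031, -1.0, -0.002], [-0.006, 0.002, -1.0]]
force: [-0.9, -0.8, -0.3]
width: 85.4
finger_force: 0.0
```

```bash
python3 - <<'E'
from h import *
o=bot.observe();print(o["tool_pos"],o["time"])
ims=[]
for n in("top","scene"):
    c=bot.camera(n);u,v=map(int,proj(c,(625,287,30)));i=c["img"][v-35:v+35,u-35:u+35,::-1]
    i=cv2.resize(i,(400,400),interpolation=cv2.INTER_CUBIC);ims.append(i)
cv2.imwrite("pics/g1.png",np.hstack(ims))
E
```

```text
[616.06569057 284.73112518  59.48877028] 2.1833
```

View pics/g1.png

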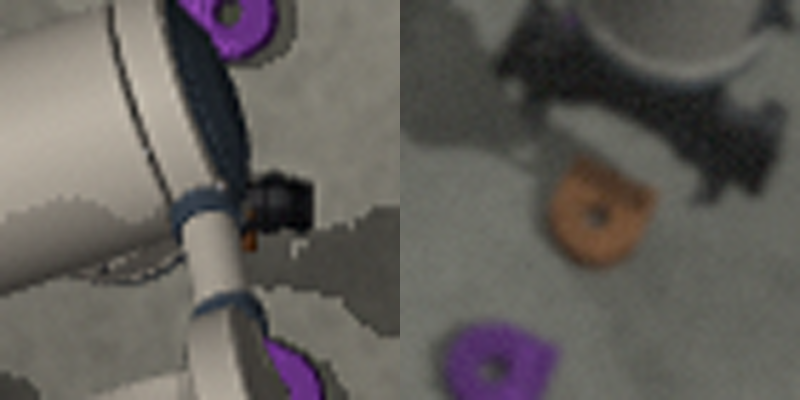

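The left (top) half is mostly blocked by the arm. The right (scene) half shows the bored heel at (600,215), sitting between the open fingers at (520,70) and (745,165). I'll descend and grip.

Call:
drive_tool:
  deltas:
    - [0.001,0,-0.03,0,1]
    - [0.001,0,-0.045,0,1]
    - [0.001,0,-0.055,0,1]
    - [0.001,0,-0.06,0,1]
    - [0.001,0,-0.06,0,1]

```text
time: 2.7
tool_pos: [619.6, 283.5, 4.3]
tool_rot: [[1.0, 0.029, 0.0], [0.029, -1.0, 0.0], [0.0, -0.0, -1.0]]
force: [-0.2, -0.2, 0.1]
width: 85.5
finger_force: 0.0
```

Call:
drive_tool:
  deltas:
    - [0,0,0,0,0.65]
    - [0,0,0,0,0.6]
    - [0,0,0,0,0.4]
    - [0,0,0,0,0.3]
    - [0,0,0,0,0.3]

```text
time: 3.12
tool_pos: [620.0, 284.4, 5.1]
tool_rot: [[1.0, 0.03, 0.002], [0.03, -1.0, 0.0], [0.002, -0.0, -1.0]]
force: [-2.9, -2.7, 10.7]
width: 48.9
finger_force: 61.8
```

Call:
drive_tool:
  deltas:
    - [0,0,0,0,0.3]
    - [0,0,0,0,0.3]
    - [0,0,0,0,0.3]

```text
time: 3.37
tool_pos: [619.9, 284.4, 5.1]
tool_rot: [[1.0, 0.03, 0.002], [0.03, -1.0, 0.0], [0.002, -0.0, -1.0]]
force: [-3.7, -2.1, 10.4]
width: 49.0
finger_force: 61.8
```

Converted, 2.8 degrees / 90 = 0.0311.

Call:
drive_tool:
  deltas:
    - [0,0,0.02,0,0.3]
    - [0,0,0.06,0,0.3]
    - [0,0,0.1,0,0.3]
    - [0,0,0.15,0,0.3]
    - [-0.006,-0.04,0.15,0.0311,0.3]

```text
time: 3.78
tool_pos: [617.0, 249.8, 161.4]
tool_rot: [[0.997, 0.081, 0.011], [0.081, -0.997, 0.005], [0.012, -0.004, -1.0]]
force: [1.5, -0.0, 0.7]
width: 48.6
finger_force: 62.8
```

Call:
drive_tool:
  deltas:
    - [-0.053,-0.385,0,0,0.3]
    - [-0.053,-0.385,0,0,0.3]
    - [-0.053,-0.385,0,0,0.3]
    - [-0.053,-0.385,0,0,0.3]
    - [-0.053,-0.385,0,0,0.3]

```text
time: 4.2
tool_pos: [584.3, 36.1, 154.3]
tool_rot: [[0.997, 0.079, 0.001], [0.079, -0.997, -0.0], [0.001, 0.0, -1.0]]
force: [1.8, -0.2, 0.3]
width: 48.7
finger_force: 62.8
```

Call:
drive_tool:
  deltas:
    - [-0.025,-0.18,0,0,0.3]
    - [-0.025,-0.18,0,0,0.3]
    - [-0.025,-0.18,0,0,0.3]
    - [-0.025,-0.18,0,0,0.3]
    - [-0.025,-0.18,0,0,0.3]

```text
time: 4.62
tool_pos: [559.2, -146.9, 154.3]
tool_rot: [[0.997, 0.076, 0.001], [0.076, -0.997, -0.001], [0.001, 0.002, -1.0]]
force: [0.3, 0.0, -0.6]
width: 48.8
finger_force: 62.8
```

Call:
drive_tool:
  deltas:
    - [0.001,0.004,-0.02,0,0.3]
    - [0.001,0.004,-0.035,0,0.3]
    - [0.001,0.004,-0.035,0,0.3]
    - [0.001,0.004,-0.035,0,0.3]

```text
time: 4.95
tool_pos: [560.6, -138.0, 118.7]
tool_rot: [[0.997, 0.079, -0.001], [0.079, -0.997, 0.0], [-0.001, -0.0, -1.0]]
force: [0.9, -0.2, 0.1]
width: 48.6
finger_force: 62.8
```

```bash
python3 - <<'E'
from h import *
import pickle
o=bot.observe();p=o["tool_pos"];print(p,o["time"])
ims=[]
cs={}
for n in("top","scene"):
    c=cs[n]=bot.camera(n);u,v=map(int,proj(c,(569,-141,100)));i=c["img"][v-35:v+35,u-35:u+35,::-1]
    i=cv2.resize(i,(400,400),interpolation=cv2.INTER_CUBIC);ims.append(i);print(n,u-35,v-35)
pickle.dump(cs,open("c1.pkl","wb"))
cv2.imwrite("pics/g2.png",np.hstack(ims))
E
```

```text
[ 560.55579525 -138.04919122  118.71882118] 4.95
top 331 171
scene 239 136
```

View pics/g2.png

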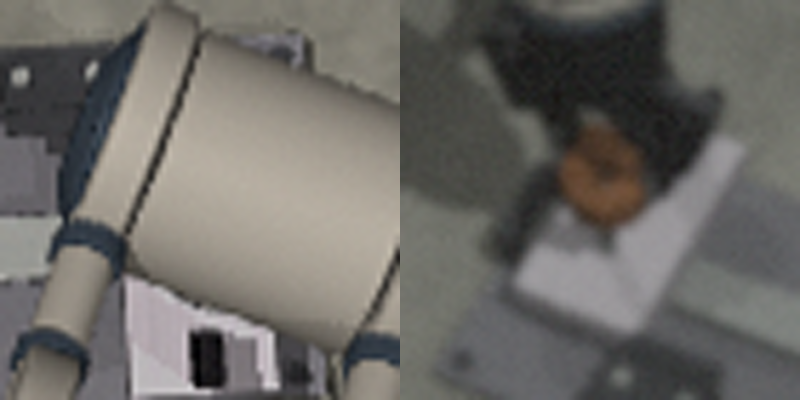

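```bash
python3 - <<'E'
from h import *
import pickle
c0=pickle.load(open("c0.pkl","rb"));c1=pickle.load(open("c1.pkl","rb"))
c=c1["scene"];K=8
r=(262,153,26,26)
im=cv2.resize(c["img"][r[1]:r[1]+r[3],r[0]:r[0]+r[2]],None,fx=K,fy=K,interpolation=cv2.INTER_CUBIC)
a=im[:,:,::-1].copy();hs=cv2.cvtColor(im,cv2.COLOR_RGB2HSV)
bk=lambda p:((p[0]+.5)/K-.5+r[0],(p[1]+.5)/K-.5+r[1])
g=cv2.GaussianBlur(im[:,:,0],(0,0),6)
m=cv2.inRange(hs,(3,90,40),(20,255,255))
k=max(cv2.findContours(m,cv2.RETR_EXTERNAL,cv2.CHAIN_APPROX_NONE)[0],key=cv2.contourArea)
P=np.array([onz(c,*bk(p[0]),135)[:2] for p in k]);print("heel extents z135",P.min(0),P.max(0))
ins=cv2.erode(cv2.drawContours(np.zeros(m.shape,np.uint8),[k],-1,255,-1),np.ones((25,25)))
g2=np.where(ins>0,g,255);v,u=np.unravel_index(g2.argmin(),g2.shape);print("hole",bk((u,v)),onz(c,*bk((u,v)),135).round(1),g2.min())
s0=cv2.resize(c0["scene"]["img"][162:190,262:290,::-1],None,fx=12,fy=12,interpolation=cv2.INTER_CUBIC)
t0=cv2.resize(c0["top"]["img"][194:222,352:380,::-1],None,fx=12,fy=12,interpolation=cv2.INTER_CUBIC)
s1=cv2.resize(a,(336,336))
# predicted post marks for reference hypothesis (569,-141)
for img,cc,off in((s0,c0["scene"],(262,162)),(t0,c0["top"],(352,194))):
    for z in(54,96):
        q=proj(cc,(569,-141,z));print(z,np.round(q,2));cv2.circle(img,(int((q[0]-off[0]+.5)*12),int((q[1]-off[1]+.5)*12)),3,(0,0,255),-1)
cv2.imwrite("pics/g3.png",np.vstack([np.hstack([s0,t0])]))
E
```

```text
heel extents z135 [ 544.25580686 -164.95417384] [ 600.73894268 -110.21719794]
hole (np.float64(274.3125), np.float64(164.4375)) [ 566.3 -141.5  135. ] 63
54 [276.06 179.1 ]
96 [275.02 172.02]
54 [364.89 207.17]
96 [366.16 206.65]
```

View pics/g3.png

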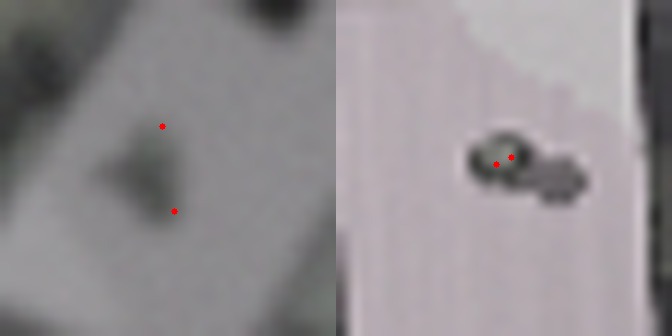

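The scene crop shows the post's tip at (155,130) and foot at (160,212). The top crop shows the bright tip at (512,152). That puts the bore about 2 mm short in x and 4 mm too far in +y, so I'll correct that and lower it by feel.

Call:
drive_tool:
  deltas:
    - [0.002,-0.004,-0.006,0,0.3]
    - [0.002,-0.004,-0.012,0,0.3]
    - [0.002,-0.004,-0.018,0,0.3]
    - [0.002,-0.004,-0.021,0,0.3]
    - [0.002,-0.004,-0.021,0,0.3]

```text
time: 5.47
tool_pos: [562.3, -141.9, 96.7]
tool_rot: [[0.997, 0.078, -0.001], [0.078, -0.997, 0.001], [-0.001, -0.001, -1.0]]
force: [-0.1, -0.0, -0.7]
width: 48.8
finger_force: 62.8
```

Call:
drive_tool:
  deltas:
    - [0,0,-0.003,0,0.3]
    - [0,0,-0.006,0,0.3]
    - [0,0,-0.009,0,0.3]
    - [0,0,-0.012,0,0.3]
    - [0,0,-0.012,0,0.3]

```text
time: 5.88
tool_pos: [562.5, -142.1, 84.9]
tool_rot: [[0.997, 0.078, -0.001], [0.078, -0.997, 0.0], [-0.001, -0.0, -1.0]]
force: [-1.9, -2.4, -1.6]
width: 48.7
finger_force: 63.0
```

Call:
drive_tool:
  deltas:
    - [-0.001,-0.001,-0.003,0,0.3]
    - [-0.001,-0.001,-0.006,0,0.3]
    - [-0.001,-0.001,-0.01,0,0.3]
    - [-0.001,-0.001,-0.014,0,0.3]
    - [-0.001,-0.001,-0.014,0,0.3]

```text
time: 6.3
tool_pos: [561.6, -143.0, 70.7]
tool_rot: [[0.997, 0.078, -0.001], [0.078, -0.997, 0.0], [-0.001, -0.0, -1.0]]
force: [-0.4, 0.3, -1.1]
width: 48.7
finger_force: 63.1
```

Free in the bore. Now down to the carriage.

Call:
drive_tool:
  deltas:
    - [0,0,-0.003,0,0.3]
    - [0,0,-0.006,0,0.3]
    - [0,0,-0.008,0,0.3]
    - [0,0,-0.01,0,0.3]
    - [0,0,-0.01,0,0.3]

```text
time: 6.72
tool_pos: [561.7, -143.1, 61.2]
tool_rot: [[0.997, 0.078, -0.0], [0.078, -0.997, 0.0], [-0.0, -0.0, -1.0]]
force: [-0.1, 0.8, -0.4]
width: 48.6
finger_force: 63.1
```

Call:
drive_tool:
  deltas:
    - [0,0,-0.001,0,0.3]
    - [0,0,-0.0015,0,0.3]
    - [0,0,-0.0015,0,0.3]

```text
time: 6.97
tool_pos: [561.9, -143.2, 60.1]
tool_rot: [[0.997, 0.078, 0.0], [0.078, -0.997, 0.0], [0.0, -0.0, -1.0]]
force: [-0.7, -0.4, -0.9]
width: 48.9
finger_force: 63.1
```

Call:
drive_tool:
  deltas:
    - [0,0,-0.001,0,0.3]
    - [0,0,-0.002,0,0.3]
    - [0,0,-0.002,0,0.3]

```text
time: 7.22
tool_pos: [562.0, -143.3, 59.0]
tool_rot: [[0.997, 0.078, 0.001], [0.078, -0.997, -0.0], [0.001, 0.0, -1.0]]
force: [-5.0, -0.6, 16.0]
width: 48.6
finger_force: 64.9
```

Contact came at the expected height, so the heel is seated. Releasing.

Call:
drive_tool:
  deltas:
    - [0,0,0,0,0.6]
    - [0,0,0,0,0.8]
    - [0,0,0,0,1]
    - [0,0,0.002,0,1]
    - [0,0,0.002,0,1]

```text
time: 7.63
tool_pos: [562.0, -143.2, 60.3]
tool_rot: [[0.997, 0.078, 0.0], [0.078, -0.997, -0.0], [0.0, 0.0, -1.0]]
force: [-0.2, -0.1, -0.3]
width: 85.1
finger_force: 0.0
```

Call:
drive_tool:
  deltas:
    - [0,0,0.01,0,1]
    - [0,0,0.03,0,1]
    - [0,0,0.06,0,1]
    - [0,0,0.09,0,1]
    - [-0.04,-0.003,0.1,0,1]

```text
time: 8.05
tool_pos: [529.1, -147.6, 165.2]
tool_rot: [[0.997, 0.08, 0.011], [0.08, -0.997, -0.004], [0.011, 0.005, -1.0]]
force: [-0.3, -1.3, 1.6]
width: 85.4
finger_force: 0.0
```

Call:
drive_tool:
  deltas:
    - [-0.03,0,0,0,1]
    - [-0.06,-0.003,0,0,1]
    - [-0.1,-0.007,0,0,1]
    - [-0.14,-0.01,0,0,1]
    - [-0.14,-0.01,0,0,1]

```text
time: 8.47
tool_pos: [374.8, -154.4, 160.1]
tool_rot: [[0.997, 0.078, -0.005], [0.078, -0.997, 0.002], [-0.005, -0.003, -1.0]]
force: [-0.2, 0.9, -0.3]
width: 85.2
finger_force: 0.0
```

```bash
python3 - <<'E'
from h import *
import pickle
o=bot.observe();print(o["tool_pos"],o["time"])
ims=[];cs={}
for n in("top","scene"):
    c=cs[n]=bot.camera(n);u,v=map(int,proj(c,(550,-120,70)));i=c["img"][v-33:v+33,u-33:u+33,::-1]
    i=cv2.resize(i,(396,396),interpolation=cv2.INTER_CUBIC);ims.append(i);print(n,u-33,v-33)
pickle.dump(cs,open("c2.pkl","wb"))
cv2.imwrite("pics/g4.png",np.hstack(ims))
E
```

```text
[ 374.77732406 -154.41835194  160.10827294] 8.4667
top 325 180
scene 251 141
```

View pics/g4.png

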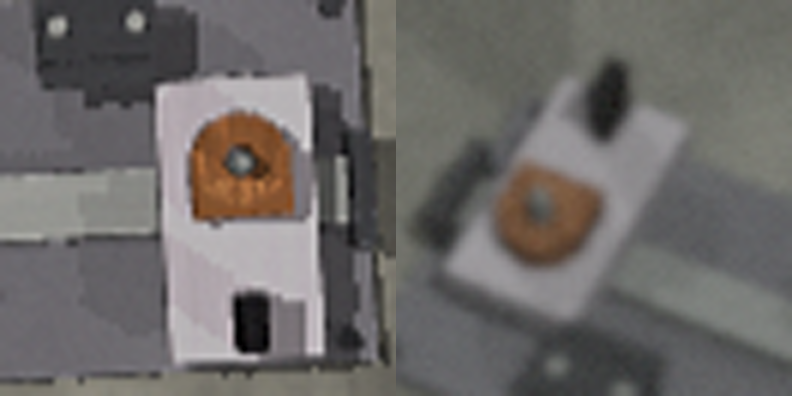

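The pictures show the heel flat on the carriage with the post tip standing through its bore, at (240,160) in the top half and (542,205) in the scene half. The handle is clear at (252,322). Now for the handle.

Call:
drive_tool:
  deltas:
    - [0.03,0.002,0,0,1]
    - [0.07,0.004,0,0,1]
    - [0.11,0.006,0,0,1]
    - [0.11,0.006,0,0,1]
    - [0.11,0.006,0,0,1]

```text
time: 8.98
tool_pos: [494.8, -150.0, 160.2]
tool_rot: [[0.997, 0.08, 0.002], [0.08, -0.997, -0.001], [0.002, 0.001, -1.0]]
force: [-0.1, -0.3, -1.6]
width: 85.3
finger_force: 0.0
```

Call:
drive_tool:
  deltas:
    - [-0.004,0.001,-0.02,0,1]
    - [-0.004,0.001,-0.05,0,1]
    - [-0.004,0.001,-0.08,0,1]
    - [-0.004,0.001,-0.095,0,1]
    - [-0.004,0.001,-0.095,0,1]

```text
time: 9.4
tool_pos: [486.1, -148.4, 62.6]
tool_rot: [[0.997, 0.078, -0.004], [0.078, -0.997, 0.002], [-0.004, -0.002, -1.0]]
force: [-0.8, -0.0, -0.2]
width: 85.5
finger_force: 0.0
```

Call:
drive_tool:
  deltas:
    - [0,0,0,0,0.5]
    - [0,0,0,0,0.35]
    - [0,0,0,0,0.25]
    - [0,0,0,0,0.2]
    - [0,0,0,0,0.2]
  grip_force: 40

```text
time: 9.82
tool_pos: [488.3, -149.4, 66.0]
tool_rot: [[0.997, 0.078, 0.001], [0.078, -0.997, -0.001], [0.001, 0.001, -1.0]]
force: [-1.0, -0.2, -0.4]
width: 25.5
finger_force: 0.0
```

Call:
drive_tool:
  deltas:
    - [0,0,0,0,0.15]
    - [0,0,0,0,0.12]
    - [0,0,0,0,0.1]
    - [0,0,0,0,0.05]
    - [0,0,0,0,0.05]

```text
time: 10.23
tool_pos: [488.1, -149.3, 65.8]
tool_rot: [[0.997, 0.079, 0.001], [0.079, -0.997, -0.0], [0.001, 0.0, -1.0]]
force: [-2.0, 0.6, 9.4]
width: 13.1
finger_force: 40.7
```

Gripped at 13 mm. From the picture, the block's middle is about 64 mm further along jig +y, so the notch lies 49 to 79 mm of travel away. I'll slide 30 mm first and then feel for it.

Call:
drive_tool:
  deltas:
    - [-0.0005,0.006,0,0,0.05]
    - [-0.001,0.012,0,0,0.05]
    - [-0.0014,0.018,0,0,0.05]
    - [-0.0019,0.024,0,0,0.05]
    - [-0.0024,0.03,0,0,0.05]

```text
time: 10.65
tool_pos: [485.7, -119.2, 65.7]
tool_rot: [[0.997, 0.079, 0.001], [0.079, -0.997, -0.001], [0.001, 0.001, -1.0]]
force: [-2.2, -2.0, 9.5]
width: 13.4
finger_force: 40.6
```

Call:
drive_tool:
  deltas:
    - [-0.0001,0.001,0,0,0.05]
    - [-0.0002,0.002,0,0,0.05]
    - [-0.0003,0.003,0,0,0.05]
    - [-0.0003,0.004,0,0,0.05]

```text
time: 10.98
tool_pos: [485.4, -115.3, 65.8]
tool_rot: [[0.997, 0.079, 0.001], [0.079, -0.997, -0.001], [0.001, 0.001, -1.0]]
force: [-3.2, -2.3, 11.0]
width: 13.4
finger_force: 40.6
```

Call:
drive_tool:
  deltas:
    - [-0.0001,0.001,0,0,0.05]
    - [-0.0002,0.002,0,0,0.05]
    - [-0.0002,0.003,0,0,0.05]

```text
time: 11.23
tool_pos: [485.1, -112.4, 65.7]
tool_rot: [[0.997, 0.079, 0.001], [0.079, -0.997, -0.001], [0.001, 0.001, -1.0]]
force: [-2.6, -1.5, 11.9]
width: 13.4
finger_force: 40.6
```

Call:
drive_tool:
  deltas:
    - [-0.0001,0.001,0,0,0.05]
    - [-0.0002,0.002,0,0,0.05]
    - [-0.0002,0.003,0,0,0.05]

```text
time: 11.48
tool_pos: [484.9, -109.4, 65.8]
tool_rot: [[0.997, 0.079, 0.001], [0.079, -0.997, -0.001], [0.001, 0.001, -1.0]]
force: [-2.9, -1.2, 10.9]
width: 13.7
finger_force: 40.7
```

Call:
drive_tool:
  deltas:
    - [-0.0001,0.001,0,0,0.05]
    - [-0.0002,0.002,0,0,0.05]
    - [-0.0002,0.003,0,0,0.05]

```text
time: 11.73
tool_pos: [484.7, -106.4, 65.7]
tool_rot: [[0.997, 0.079, 0.001], [0.079, -0.997, -0.001], [0.001, 0.001, -1.0]]
force: [-3.8, -2.4, 12.6]
width: 13.7
finger_force: 40.8
```

Call:
drive_tool:
  deltas:
    - [-0.0001,0.001,0,0,0.05]
    - [-0.0002,0.002,0,0,0.05]
    - [-0.0002,0.003,0,0,0.05]

```text
time: 11.98
tool_pos: [484.4, -103.3, 65.8]
tool_rot: [[0.997, 0.079, 0.001], [0.079, -0.997, -0.001], [0.0, 0.001, -1.0]]
force: [-4.3, -2.1, 12.3]
width: 13.6
finger_force: 40.8
```

Call:
drive_tool:
  deltas:
    - [-0.0001,0.001,0,0,0.05]
    - [-0.0002,0.002,0,0,0.05]
    - [-0.0002,0.003,0,0,0.05]

```text
time: 12.23
tool_pos: [484.2, -100.7, 65.8]
tool_rot: [[0.997, 0.079, 0.001], [0.079, -0.997, -0.001], [0.0, 0.001, -1.0]]
force: [-6.3, -10.0, 12.2]
width: 13.6
finger_force: 40.7
```

Resistance has set in at y ≈ -101, so the notch should be near y ≈ -88. Continuing in small steps.

Call:
drive_tool:
  deltas:
    - [-0.0001,0.001,0,0,0.05]
    - [-0.0002,0.002,0,0,0.05]
    - [-0.0002,0.003,0,0,0.05]

```text
time: 12.48
tool_pos: [484.0, -97.8, 65.8]
tool_rot: [[0.997, 0.079, 0.0], [0.079, -0.997, -0.001], [0.0, 0.001, -1.0]]
force: [-5.7, -6.8, 12.8]
width: 13.5
finger_force: 40.8
```

Call:
drive_tool:
  deltas:
    - [-0.0001,0.001,0,0,0.05]
    - [-0.0002,0.002,0,0,0.05]
    - [-0.0002,0.003,0,0,0.05]

```text
time: 12.73
tool_pos: [483.7, -94.5, 65.7]
tool_rot: [[0.997, 0.079, 0.0], [0.079, -0.997, -0.001], [0.0, 0.001, -1.0]]
force: [-6.1, -3.6, 12.6]
width: 13.4
finger_force: 41.0
```

Call:
drive_tool:
  deltas:
    - [-0.0001,0.001,0,0,0.05]
    - [-0.0002,0.002,0,0,0.05]

```text
time: 12.9
tool_pos: [483.5, -92.3, 65.7]
tool_rot: [[0.997, 0.079, 0.0], [0.079, -0.997, -0.0], [0.0, 0.0, -1.0]]
force: [-4.5, -0.7, 11.7]
width: 13.6
finger_force: 40.9
```

Call:
drive_tool:
  deltas:
    - [-0.0001,0.001,0,0,0.05]
    - [-0.0002,0.002,0,0,0.05]

```text
time: 13.07
tool_pos: [483.3, -90.1, 65.7]
tool_rot: [[0.997, 0.078, 0.0], [0.078, -0.997, -0.0], [0.0, 0.0, -1.0]]
force: [-3.5, 1.4, 12.6]
width: 13.6
finger_force: 40.9
```

Call:
drive_tool:
  deltas:
    - [0,0.0005,0,0,0.05]
    - [-0.0001,0.001,0,0,0.05]

```text
time: 13.23
tool_pos: [483.2, -89.0, 65.7]
tool_rot: [[0.997, 0.079, 0.0], [0.079, -0.997, -0.0], [0.0, 0.0, -1.0]]
force: [-2.4, 2.6, 13.2]
width: 13.7
finger_force: 41.0
```

Call:
drive_tool:
  deltas:
    - [0,0.0005,0,0,0.05]
    - [-0.0001,0.001,0,0,0.05]

```text
time: 13.4
tool_pos: [483.2, -88.2, 65.8]
tool_rot: [[0.997, 0.079, 0.0], [0.079, -0.997, -0.0], [0.0, 0.0, -1.0]]
force: [-3.5, -1.5, 10.8]
width: 13.4
finger_force: 40.8
```

Call:
drive_tool:
  deltas:
    - [0,0,0,0,0.05]
    - [0,0,0,0,0.05]

```text
time: 13.57
tool_pos: [483.2, -88.2, 65.7]
tool_rot: [[0.997, 0.079, 0.0], [0.079, -0.997, -0.0], [0.0, 0.0, -1.0]]
force: [-3.1, 1.0, 12.5]
width: 13.7
finger_force: 40.9
```

Call:
drive_tool:
  deltas:
    - [0,0.0004,0,0,0.05]
    - [0,0.0004,0,0,0.05]

```text
time: 13.73
tool_pos: [483.1, -87.9, 65.7]
tool_rot: [[0.997, 0.079, 0.0], [0.079, -0.997, -0.0], [0.0, 0.0, -1.0]]
force: [-3.2, -0.7, 12.1]
width: 13.6
finger_force: 40.8
```

Call:
drive_tool:
  deltas:
    - [0,0.0004,0,0,0.05]
    - [0,0.0004,0,0,0.05]
    - [0,0.0004,0,0,0.05]

```text
time: 13.98
tool_pos: [483.1, -87.6, 65.7]
tool_rot: [[0.997, 0.079, 0.0], [0.079, -0.997, -0.0], [0.0, 0.001, -1.0]]
force: [-4.1, -2.1, 12.8]
width: 13.3
finger_force: 40.8
```

Call:
drive_tool:
  deltas:
    - [0,0,0,0,0.05]
    - [0,0,0,0,0.05]

```text
time: 14.15
tool_pos: [483.1, -87.6, 65.7]
tool_rot: [[0.997, 0.079, 0.0], [0.079, -0.997, -0.0], [0.0, 0.0, -1.0]]
force: [-4.3, -2.2, 12.7]
width: 13.7
finger_force: 40.8
```

Call:
drive_tool:
  deltas:
    - [0,0.0004,0,0,0.05]
    - [0,0.0004,0,0,0.05]
    - [0,0.0004,0,0,0.05]

```text
time: 14.4
tool_pos: [483.1, -87.3, 65.7]
tool_rot: [[0.997, 0.079, 0.0], [0.079, -0.997, -0.001], [0.0, 0.001, -1.0]]
force: [-4.1, -3.7, 12.3]
width: 13.3
finger_force: 40.8
```

The pull has turned into resistance around y ≈ -87.6: that is the click. I'll back off the last fraction and hold.

Call:
drive_tool:
  deltas:
    - [0,-0.0003,0,0,0.05]
    - [0,-0.0003,0,0,0.05]
    - [0,-0.0003,0,0,0.05]
    - [0,-0.0003,0,0,0.05]
    - [0,-0.0003,0,0,0.05]

```text
time: 14.82
tool_pos: [483.1, -87.5, 65.7]
tool_rot: [[0.997, 0.079, 0.0], [0.079, -0.997, -0.0], [0.0, 0.0, -1.0]]
force: [-5.1, -2.2, 12.4]
width: 13.6
finger_force: 41.0
```

```bash
python3 - <<'E'
from h import *
ims=[]
for n in("top","scene"):
    c=bot.camera(n);u,v=map(int,proj(c,(550,-80,70)));i=c["img"][v-33:v+33,u-33:u+33,::-1]
    ims.append(cv2.resize(i,(396,396),interpolation=cv2.INTER_CUBIC))
cv2.imwrite("pics/g5.png",np.hstack(ims));o=bot.observe();print(o["force"],o["joint_velocities"])
E
```

```text
[-4.11668518 -2.83901415 13.09273804] [-0.01063835 -0.00250896  0.07295752  0.05169855 -0.14786471  0.01316404]
```

View pics/g5.png

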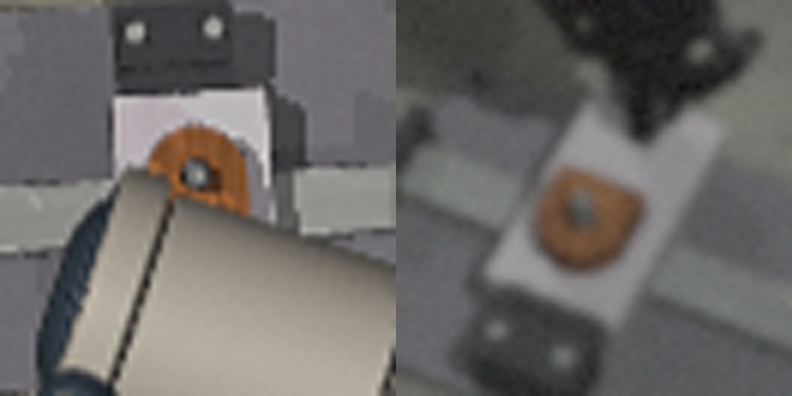

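The picture shows the heel still flat on the post, at (197,170) in the top half and (585,215) in the scene half. The carriage stands beside the index block and the gripper is on the handle at (640,100). I'm handing in.

```bash
python3 -c "
from workcell import bot
print(bot.finish_job())"
```

```text
the job is handed in; nothing more can be done
None
```

The job is handed in, with no verdict returned: the heel is flat on the carriage over the post and released, and the gripper holds the carriage by its handle where I felt the ball click into the notch, at about 15 s of the allowed 72 s.

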